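Park a piston pump just past compression and lock it

TASK

Take the flywheel of the bench vacuum pump by its crank handle and turn it slowly clockwise (seen from above) until you feel the compression build to its peak and give way, and stop just past that point; do not let the wheel fly back or spin. Then let go and gently press the mushroom-headed locking pin on the pump's deck all the way down, so that the shaft is locked for service. Do not force the pin if it will not go, and leave the other things on the bench where they are.

Things in the scene. Friction and masses are not known exactly. Their poses are not given: they have to be found in the camera images.
- pump: Bench vacuum pump, fixed: grey drum 238 mm across, flat deck 100 mm above the bench, on a 270 by 250 mm base plate. Origin: on the vertical shaft axis (its z) at bench level. Its +x side has a finned cylinder that ends 218 mm from the shaft, hose stubs up to 124 mm high. A low black filler plug (10 mm high) and a flat sight glass on the deck are not part of the job.
- flywheel: Metal disc 140 mm across, level on top of the pump's shaft; rim from 108 to 123 mm above the bench, hub top at 126 mm. Origin: on the shaft axis at the disc's underside; +x points at the crank handle. How the wheel sits on the shaft relative to the compression inside differs from pump to pump and cannot be seen. A stop prevents turning it far anticlockwise.
- hub (a point): Centre of the flywheel's hub top. Turned clockwise from above, the wheel first runs free for 0.05 to 1.15 rad (2 N of friction at the handle); the load then grows over about 0.65 rad to a peak, some 10 N more at the handle, falls away within 0.1 rad and stays away for about 0.9 rad, after which the wheel is driven forward. Let go before the peak it flies back; after the load has fallen it stays.
- crank_grip (a point): Middle of the crank handle, an upright black plastic handle, 23 mm in diameter, that turns freely on its own axis; it stands near the rim, 52 mm from the shaft axis. The point is on the handle's axis, 148 mm above the bench; the handle reaches from 124 to 166 mm above the bench.
- lock_pin: Upright steel pin with a flat round head, 28 mm across, 10 mm thick, 95 mm from the shaft on the pump's -x side (opposite the cylinder). Origin: centre of the head's top, 140 mm above the bench when out. Slides down 14 mm against 3 N of friction and stays where left; stops hard after 4 mm unless the slot inside is below it, which it is from about 0.09 to 0.38 rad past the peak.
- beaker: Bystander: clear glass beaker, 68 mm across, 85 mm tall, beside the pump. Origin: centre of its underside.
- spanner: Bystander: steel spanner lying beside the pump. Origin: on its underside, at mid-length.
- reagent: Bystander: amber glass bottle, 60 mm across, 140 mm tall. Origin: centre of its underside.
- dish: Bystander: shallow clear glass dish, 90 mm across, 18 mm tall. Origin: centre of its underside.
- jar: Bystander: white plastic jar, 56 mm across, 70 mm tall. Origin: centre of its underside.
- driver: Bystander: screwdriver lying on the bench. Origin: on its underside, at mid-length.
- weight: Bystander: brass balance weight, 40 mm across, 52 mm tall. Origin: centre of its underside.

How it is judged:
On the way:
1. the flywheel has been turned (crank handle at least 30 mm from its start) with the locking pin still out (distance of crank_grip from where it was at the start of the episode above 0.03 m and z of lock_pin in the frame of pump above 0.137 m), for 0.1 s.
At the end, for the whole second after the job is handed in: The locking pin is down by at least 11.5 of its 14 mm, in the slot that is below it only just past the compression peak, and the flywheel is at rest (below 0.1 rad/s) (z of lock_pin in the frame of pump below 0.1285 m and angular speed of flywheel below 0.1 rad/s); the robot touches nothing.
It fails at once if the locking pin is pressed with more than 25 N (contact force between lock_pin and the arm above 25 N).
It fails at once if the locking pin is pressed with more than 25 N by the fingers (contact force between lock_pin and the fingers above 25 N).
It fails at once if the flywheel flies back or spins (faster than 4 rad/s) (angular speed of flywheel above 4 rad/s).
It fails at once if a bystander is moved by more than 30 mm (distance of any of beaker, spanner, reagent, dish, jar, driver, weight from where it was at the start of the episode above 0.03 m).
It also fails if it takes over 61 s, if anything falls off the work surface, if the arm or the gripper's body presses on something with over 40 N, if the wrist force passes 120 N, or if a joint passes its speed limit or range.

ROBOT

A 6-joint arm with a two-finger parallel gripper is mounted at the origin on the work surface. World frame = base frame: x ahead of the robot, y to its left, z up, the work surface at z = 0. Lengths are in m, angles in rad, forces in N, time in s.
With the tool pointing down it reaches from about 0.25 to 0.725 m from the base axis. Payload 4 kg.
Tool frame: the origin (TCP) lies where the fingers leave the gripper's body, on its centre line; the fingertips stand 73 mm ahead of it and the grasp point (between the pads) lies 54 mm ahead of it (bot.tips_ahead is the z of the fingertips in the tool frame, in m); z points along the fingers, y is the direction in which the jaws open and shut (so a half turn about z gives the same grasp; the last joint's range is limited). The gripper opens to 85 mm and grips with 20 to 120 N. Pads are 22 mm wide; open, the fingers measure 114 mm over their backs; the gripper's body (76 mm by 85 mm) begins 54 mm behind the grasp point. The pads swing forward as they close: fully open they stand 13 mm farther back than shut.
Start: joints at [-1.285, 0.241, 0.005, 1.335, 0, 1.571], TCP at [0.141, -0.48, 0.304] pointing down, gripper open.
Joint ranges: [-2.72, 2.72], [-1.05, 1.87], [-1.09, 1.28], [-1.99, 2.15], [-1.42, 1.44], [-3.14, 3.14]. Speed limits (rad/s): [2.79, 2.79, 3.14, 3.14, 3.14, 3.14].

INTERFACE

Orientations are given as a unit quaternion [x, y, z, w].
In Python, from workcell import readout, camera, get_calibration, order, bot gives the robot as it stands.
- The arm moves only by the tool send_rows, never from a script. Its argument "moves" is a list of rows, each a list of 3 entries, a list of its own where there are three numbers: the shift along the tool's x, y, z in mm, then the turn, a rotation vector about the tool's x, y, z in rad, then the finger opening in mm, from 0 to 85.4. In form: [[[dx, dy, dz], [ax, ay, az], grip], ...]. A call has 1 to 12 rows; each row is the pose to reach, as a shift and turn from the pose measured when the call began, along the tool's axes at that moment; what a row does not reach only later rows make up. A row lasts 1/12 s, in which the tool goes at most 41.7 mm and 7.16 degrees, less where a joint would pass 70% of its speed; a pose out of reach is approached as far as the arm can. A call with a gripper value outside its range is refused whole. The fingers move at their own pace and stop on an object; the grip force is fixed at half the most. Time passes only in rows, so rows that repeat a pose let the fingers close. It gives the time, the measured TCP pose, the force and the opening at its end, in the units of the state.
- readout.get_obs(): the state, without advancing time (a new reading comes with each control period).
- camera(name): name is "scene" or "top" or "wrist"; returns the picture (384x512x3 uint8, red, green, blue); there is no depth.
- get_calibration(name): a dict with "fx", "fy", "cx", "cy" (pixels), "R" (3x3) and "t" (3): a world point X has camera coordinates R X + t. Camera axes: x right, y down, z forward; pixel columns grow to the right and rows downward; lengths in m; the calibration is good to about 2 mm. A picture is of the moment at which its call begins: read the wrist's pose just before it. get_calibration takes no time and is no camera call; for the wrist camera it gives the pose at the moment of the call.
- order.job_done(): hands the job in, once; it reports no verdict.
The state is a dict: "clock": time; "joint_pos": joint angles; "joint_vel": joint speeds; "tau": joint torques, N m; "eef_pos": TCP position; "tool_rot": TCP orientation; "ft_force": force on the tool from outside, world axes, zero at the start; "ft_torque": the same for the moment, N m; "grip_width": finger opening in m.
Only numpy, scipy, OpenCV 4.12 (cv2) and the standard library are available. Lean on these libraries where they do the work, as an engineer would, in place of code of your own. Each camera call takes 0.05 s, during which the arm holds its last target. There are 200 camera calls.

## Working session

There is one attempt and no reset: what is moved stays moved. The work goes in short steps, Python scripts to look and compute and a tool call to move; the robot and the scene stay as the last step left them, time stands still between calls to the robot, and variables do not carry over. Pictures are saved under pics/ and viewed, about 8 in all and at most 12, crops included, and the job is handed in when it is done.

Besides the shell and the picture viewer there is one more tool, called after "Emit:" by a JSON object that holds its "op" and its "data". send_rows: Moves the arm, as the interface text tells. Its arguments: {"type":"object","properties":{"moves":{"type":"array","items":{"type":"array"}}},"required":["moves"]}

```bash
mkdir -p pics; python3 - <<'E'
from workcell import readout,camera,get_calibration
import cv2
o=readout.get_obs();print({k:o[k] for k in('clock','eef_pos','tool_rot','ft_force','grip_width')})
for n in('scene','top'):
    cv2.imwrite(f'pics/{n}0.png',camera(n)[:,:,::-1]);c=get_calibration(n);print(n,c)
E
```

```text
{'clock': 0.0, 'eef_pos': array([ 0.14081929, -0.47925901,  0.30300564]), 'tool_rot': array([ 9.89806885e-01,  1.42412327e-01, -1.47726168e-04, -1.01853372e-03]), 'ft_force': array([-0.28031296, -0.89569271, -1.00066578]), 'grip_width': 0.08555485646495449}
scene {'fx': 355.9047398824649, 'fy': 355.9047398824649, 'cx': 261.1244428898618, 'cy': 186.52122497568502, 'R': array([[ 0.32591573,  0.94538579,  0.00496492],
       [ 0.58396202, -0.1971816 , -0.78746922],
       [-0.74348322,  0.25954793, -0.61633398]]), 't': array([-0.16597114, -0.18348073,  1.60747621])}
top {'fx': 372.155943656354, 'fy': 372.155943656354, 'cx': 251.6920158432117, 'cy': 187.43836132603812, 'R': array([[ 0.01340894, -0.99972631,  0.01917031],
       [-0.99432226, -0.01535559, -0.10529698],
       [ 0.10556253, -0.01764954, -0.99425603]]), 't': array([-0.01281256,  0.51824142,  1.17424573])}
```

View pics/top0.png

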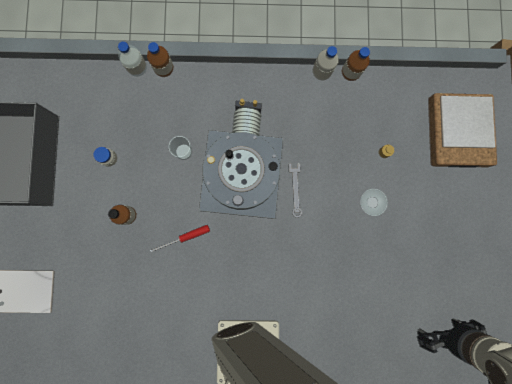

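View pics/scene0.png

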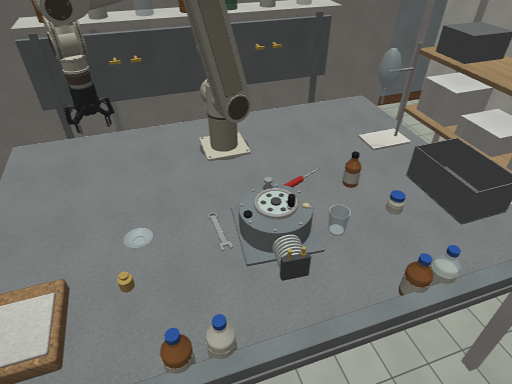

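The top view shows the flywheel hub at about (241,169), the black crank handle at (229,154), the pin head at (238,201) and the filler plug at (273,166). The scene view agrees with this. I'll refine these points with blobs and rays.

```bash
cat > h.py <<'E'
import numpy as np,cv2
from workcell import readout,camera,get_calibration,order,bot
from scipy.spatial.transform import Rotation as Ro
def ray(c,u,v,z):
    d=np.array([(u-c['cx'])/c['fx'],(v-c['cy'])/c['fy'],1.]);R=np.array(c['R']);o=-R.T@c['t'];d=R.T@d
    return o+d*(z-o[2])/d[2]
def totool(p):  # world TCP target -> shift in tool axes, mm
    o=readout.get_obs();return 1000*Ro.from_quat(o['tool_rot']).inv().apply(np.array(p)-o['eef_pos'])
def blobs(m,lo,hi):
    n,_,s,c=cv2.connectedComponentsWithStats(m.astype('uint8'));return [(c[i].round(1),s[i].tolist()) for i in range(1,n) if lo<s[i,4]<hi]
E
python3 - <<'E'
from h import *
im=cv2.imread('pics/top0.png');c=get_calibration('top')
x0,y0=195,95;cr=im[y0:y0+130,x0:x0+100];g=cr.max(2)
for p,s in blobs(g<45,8,400):print('dark',p+[x0,y0],s[2:])
for (u,v,z,n) in((241,169,.126,'hub'),(229,154,.166,'handle'),(238,201,.14,'pin'),(248,105,.06,'cylend')):
    print(n,ray(c,u,v,z).round(4))
cv2.imwrite('pics/crop.png',cv2.resize(cr,None,fx=5,fy=5)[:600])
print(Ro.from_quat(readout.get_obs()['tool_rot']).as_matrix().round(3),get_calibration('wrist'))
E
```

```text
dark [229.  153.7] [7, 8, 38]
hub [0.5626 0.029  0.126 ]
handle [0.5994 0.0638 0.166 ]
pin [0.4661 0.036  0.14  ]
cylend [0.7813 0.0107 0.06  ]
[[ 0.959  0.282 -0.001]
 [ 0.282 -0.959  0.002]
 [ 0.    -0.002 -1.   ]] {'fx': 338.19740727183694, 'fy': 338.19740727183694, 'cx': 254.0531372697435, 'cy': 192.77913617860622, 'R': array([[ 0.28131027, -0.95961232, -0.00295498],
       [-0.92082724, -0.27080453,  0.28061024],
       [-0.27007727, -0.07621752, -0.95981725]]), 't': array([-0.49902704, -0.03680965,  0.37944829])}
```

View pics/crop.png

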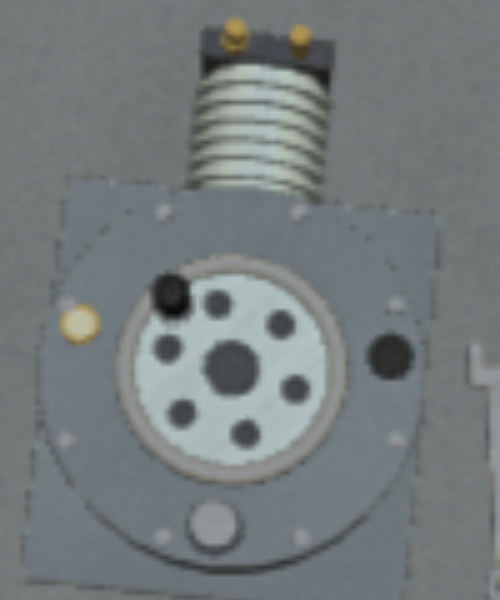

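Emit:
{"op": "send_rows", "data": {"moves": [[[30,-20,0],[0,0,0.1],85],[[65,-45,0],[0,0,0.2],85],[[100,-69,0],[0,0,0.286],85],[[134,-92,0],[0,0,0.286],85],[[168,-115,0],[0,0,0.286],85],[[202,-138,0],[0,0,0.286],85],[[236,-161,0],[0,0,0.286],85],[[270,-185,0],[0,0,0.286],85],[[304,-208,0],[0,0,0.286],85],[[338,-231,0],[0,0,0.286],85],[[372,-255,0],[0,0,0.286],85],[[400,-274,0],[0,0,0.286],85]]}}

```text
clock: 1.1
eef_pos: [0.4484, -0.1011, 0.3034]
tool_rot: [1.0, 0.001, -0.0, -0.001]
ft_force: [-0.1, -0.0, -0.0]
grip_width: 0.0847
```

```bash
python3 - <<'E'
from h import *
print(totool([.55,.035,.30]),Ro.from_quat(readout.get_obs()['tool_rot']).as_matrix().round(3))
E
```

```text
[ 101.76750077 -135.95236563    3.59146654] [[ 1.     0.001 -0.001]
 [ 0.001 -1.     0.002]
 [-0.001 -0.002 -1.   ]]
```

Emit:
{"op": "send_rows", "data": {"moves": [[[24,-32,1],[0,0,0],85],[[48,-64,2],[0,0,0],85],[[72,-96,3],[0,0,0],85],[[92,-122,3],[0,0,0],85],[[102,-136,3],[0,0,0],85],[[102,-136,3],[0,0,0],85],[[102,-136,3],[0,0,0],85]]}}

```text
clock: 1.68
eef_pos: [0.5505, 0.0182, 0.2996]
tool_rot: [1.0, 0.014, -0.002, -0.008]
ft_force: [0.2, -0.4, 0.7]
grip_width: 0.085
```

```bash
python3 - <<'E'
from h import *
import pickle
c=get_calibration('wrist');im=camera('wrist')[:,:,::-1];cv2.imwrite('pics/w1.png',im);pickle.dump(c,open('c1.pkl','wb'))
for n,p in(('hub',[.5626,.029,.126]),('handle',[.5994,.0638,.166]),('pin',[.4661,.036,.14])):
    q=np.array(c['R'])@p+c['t'];print(n,q[0]/q[2]*c['fx']+c['cx'],q[1]/q[2]*c['fy']+c['cy'])
E
```

```text
hub 243.0470748546578 175.62164172455954
handle 182.63895351971127 129.58388454271886
pin 231.04967318158 299.7501843465803
```

View pics/w1.png

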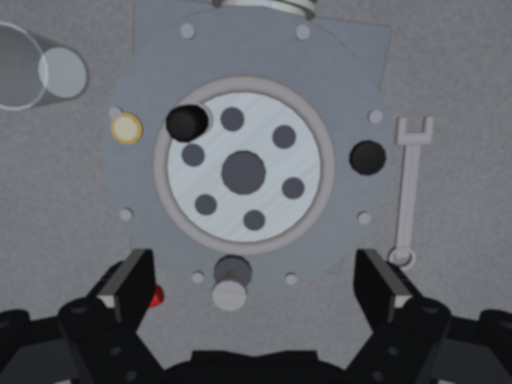

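The wrist view shows the hub at (244,172), the handle top at about (184,124) and the pin head top at (230,296). Each is within a few pixels of its prediction.

```bash
python3 - <<'E'
from h import *
import pickle
c=pickle.load(open('c1.pkl','rb'));im=cv2.imread('pics/w1.png');g=im.max(2)
for p,s in blobs(g[90:210,150:350]<75,100,3000):print(p+[150,90],s)
for n,u,v,z in(('hub',243.5,172,.126),('handle',183,124,.166),('pin',230,295.5,.14)):print(n,ray(c,u,v,z).round(4))
# hole ring / silver disc centre
m=cv2.inRange(im,(165,165,165),(255,255,255));
print(blobs(m[80:260,140:350]>0,800,50000))
m=(g[80:180,160:230]<35);print(blobs(m,50,3000))
print(totool([.598,.066,.205]),readout.get_obs()['eef_pos'])
E
```

```text
[186.3 122.4] [16, 15, 42, 37, 1229]
hub [0.5654 0.0287 0.126 ]
handle [0.6027 0.0635 0.166 ]
pin [0.4699 0.0368 0.14  ]
[(array([80.9, 58.6]), [29, 14, 114, 104, 3360]), (array([125.9,  92.4]), [56, 30, 122, 126, 3962]), (array([146.3, 129.9]), [102, 87, 77, 73, 1448])]
[(array([28.2, 42.3]), [7, 26, 40, 35, 750])]
[ 49.45752265 -45.68233231  95.41689142] [0.55008885 0.01759372 0.29986126]
```

Emit:
{"op": "send_rows", "data": {"moves": [[[27,-22,0],[0,0,0],60],[[54,-43,0],[0,0,0],60],[[54,-43,10],[0,0,0],60],[[54,-43,30],[0,0,0],60],[[54,-43,55],[0,0,0],60],[[54,-43,80],[0,0,0],60],[[54,-43,92],[0,0,0],60],[[54,-43,95],[0,0,0],60],[[54,-43,95],[0,0,0],60]]}}

```text
clock: 2.48
eef_pos: [0.6022, 0.0422, 0.2044]
tool_rot: [0.999, 0.029, -0.004, -0.016]
ft_force: [-0.6, 1.7, -0.7]
grip_width: 0.06
```

```bash
python3 - <<'E'
from h import *
print(bot.tips_ahead)
cv2.imwrite('pics/w2.png',camera('wrist')[:,:,::-1])
print(totool([.603,.064,.205]),readout.get_obs()['eef_pos'],Ro.from_quat(readout.get_obs()['tool_rot']).as_matrix().round(3))
E
```

```text
0.0726
[  1.52590202 -21.71664008   0.81699033] [0.60276123 0.04221634 0.20515364] [[ 0.998  0.059 -0.007]
 [ 0.059 -0.998  0.031]
 [-0.005 -0.031 -1.   ]]
```

View pics/w2.png

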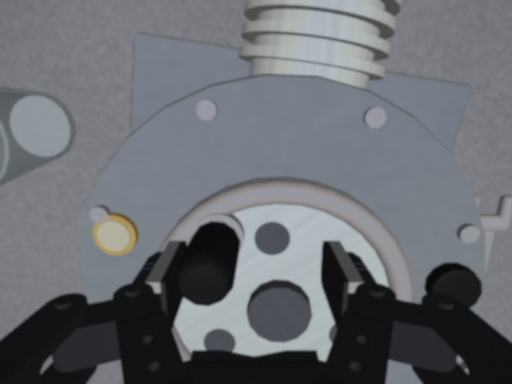

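```bash
python3 - <<'E'
from h import *
o=readout.get_obs();print(o['joint_pos'].round(3),o['joint_vel'].round(3),o['ft_force'],o['tau'].round(1))
E
```

```text
[0.058 0.505 0.132 1.203 0.031 3.141] [ 0.002 -0.005  0.029  0.003 -0.007  0.001] [ 0.95581794  1.40705087 -0.6258158 ] [ -0.9 -48.5  24.2  -0.1  -0.3   0. ]
```

```bash
cat >> h.py <<'E'
def rot(yaw):  # rotvec in tool axes to reach tool-down at yaw
    o=readout.get_obs();return (Ro.from_quat(o['tool_rot']).inv()*Ro.from_euler('z',yaw)*Ro.from_euler('x',np.pi)).as_rotvec()
E
python3 - <<'E'
from h import *
print(totool([.603,.064,.245]),totool([.603,.064,.205]),rot(.5))
E
```

```text
[  1.32464676 -22.95186626 -39.16342628] [  1.52590202 -21.71664008   0.81699033] [-0.03149309 -0.00185947 -0.4409357 ]
```

Emit:
{"op": "send_rows", "data": {"moves": [[[0,0,-20],[0,0,0],60],[[0,0,-40],[-0.01,0,-0.1],60],[[0,-8,-42],[-0.02,0,-0.2],60],[[1,-16,-42],[-0.03,0,-0.3],60],[[1,-23,-42],[-0.031,-0.002,-0.4],60],[[1,-23,-40],[-0.031,-0.002,-0.44],60],[[1,-23,-40],[-0.031,-0.002,-0.44],60],[[1,-23,-40],[-0.031,-0.002,-0.44],60]]}}

```text
clock: 3.2
eef_pos: [0.6027, 0.0634, 0.2467]
tool_rot: [0.969, 0.246, 0.0, 0.0]
ft_force: [-1.3, 0.5, 0.0]
grip_width: 0.0597
```

```bash
python3 - <<'E'
from h import *
o=readout.get_obs();print(o['clock'],o['eef_pos'],o['joint_pos'].round(3))
cv2.imwrite('pics/w3.png',camera('wrist')[:,:,::-1])
print(totool([.603,.064,.205]),rot(.5))
E
```

```text
3.2 [0.60271789 0.06342945 0.24672034] [ 0.105  0.479  0.201  1.293 -0.     2.749]
[ 0.50212117 -0.42427796 41.59430331] [ 0.00035046 -0.00047859 -0.00277369]
```

View pics/w3.png

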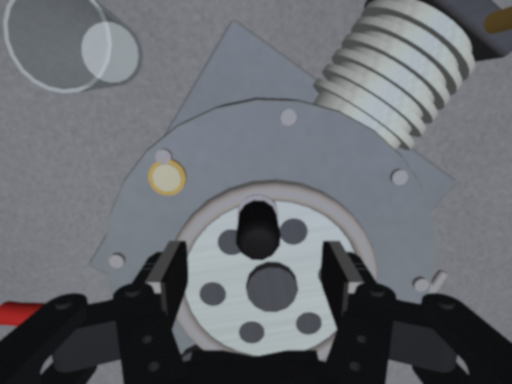

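The handle sits at (258,235), midway between the fingers. Next I descend and grip.

Emit:
{"op": "send_rows", "data": {"moves": [[[0,0,20],[0,0,0],60],[[0,0,36],[0,0,0],60],[[0,0,42],[0,0,0],60],[[0,0,42],[0,0,0],40],[[0,0,42],[0,0,0],24],[[0,0,42],[0,0,0],15],[[0,0,42],[0,0,0],10],[[0,0,42],[0,0,0],10],[[0,0,42],[0,0,0],10],[[0,0,42],[0,0,0],10]]}}

```text
clock: 4.08
eef_pos: [0.6034, 0.0631, 0.206]
tool_rot: [0.969, 0.246, 0.001, 0.001]
ft_force: [-0.5, -3.4, 5.4]
grip_width: 0.0217
```

```bash
cat > arc.py <<'E'
from h import *
import sys
# list rows for arc: from measured handle angle, steps
H=np.array([.5654,.0287]);o=readout.get_obs();p=o['eef_pos'];d=p[:2]-H
a=np.arctan2(d[1],d[0]);t=np.array([np.sin(a),-np.cos(a)])
print('clk',o['clock'],'r',np.hypot(*d).round(4),'ang',a.round(4),'Ft',(o['ft_force'][:2]@t).round(2),'Fr',(o['ft_force'][:2]@d/np.hypot(*d)).round(2),'Fz',o['ft_force'][2].round(2),'w',o['grip_width'],'rot',rot(.5).round(3))
st=float(sys.argv[1]);n=int(sys.argv[2])
for k in range(1,n+1):
    b=a-st*k;print(totool([H[0]+.052*np.cos(b),H[1]+.052*np.sin(b),.205]).round(1).tolist())
E
python3 arc.py 0.04 12
```

```text
clk 4.0833 r 0.0513 ang 0.7354 Ft 2.22 Fr -2.68 Fz 5.4 w 0.021732588132994096 rot [ 0.002 -0.003 -0.003]
[1.2, 1.9, 1.0]
[1.5, 3.9, 1.0]
[1.8, 6.0, 1.0]
[2.0, 8.0, 1.0]
[2.2, 10.1, 1.0]
[2.2, 12.2, 1.0]
[2.1, 14.3, 1.0]
[2.0, 16.3, 1.0]
[1.8, 18.4, 1.0]
[1.5, 20.5, 1.0]
[1.1, 22.5, 1.0]
[0.7, 24.5, 1.0]
```

Emit:
{"op": "send_rows", "data": {"moves": [[[0.8,2,0],[0,0,0],10],[[1.2,4,0],[0,0,0],10],[[1.6,6,0],[0,0,0],10],[[1.8,8,0],[0,0,0],10],[[2,10,0],[0,0,0],10],[[2,12,0],[0,0,0],10],[[2,14,0],[0,0,0],10],[[2,16,0],[0,0,0],10],[[1.8,18,0],[0,0,0],10]]}}

```text
clock: 4.83
eef_pos: [0.6122, 0.049, 0.2059]
tool_rot: [0.969, 0.246, 0.0, -0.001]
ft_force: [-8.3, 3.3, 6.2]
grip_width: 0.0209
```

```bash
python3 arc.py 0.04 7
```

```text
clk 4.8333 r 0.051 ang 0.4095 Ft -6.34 Fr -6.27 Fz 6.18 w 0.02091736807991283 rot [-0.002 -0.001 -0.002]
[0.8, 2.2, 0.9]
[0.4, 4.2, 0.9]
[0.1, 6.3, 0.9]
[-0.4, 8.3, 0.9]
[-1.0, 10.3, 0.9]
[-1.6, 12.3, 0.9]
[-2.3, 14.2, 0.9]
```

Emit:
{"op": "send_rows", "data": {"moves": [[[-0.2,2,0],[0,0,0],10],[[-0.5,4,0],[0,0,0],10],[[-0.9,6,0],[0,0,0],10],[[-1.3,8,0],[0,0,0],10],[[-1.3,8,0],[0,0,0],10]]}}

```text
clock: 5.25
eef_pos: [0.6143, 0.0426, 0.206]
tool_rot: [0.969, 0.247, -0.0, -0.003]
ft_force: [-5.6, 2.7, 4.9]
grip_width: 0.0213
```

```bash
sed -i 's/\.052\*/.051*/g' arc.py; python3 arc.py 0.04 4
```

```text
clk 5.25 r 0.0509 ang 0.2771 Ft -4.16 Fr -4.69 Fz 4.88 w 0.021306260404167318 rot [-0.005 -0.001 -0.001]
[-0.3, 2.0, 1.0]
[-0.9, 4.0, 1.0]
[-1.6, 5.9, 0.9]
[-2.3, 7.8, 0.9]
```

Emit:
{"op": "send_rows", "data": {"moves": [[[-0.5,2,0],[0,0,0],10],[[-1.1,4,0],[0,0,0],10],[[-1.8,6,0],[0,0,0],10],[[-2.6,8,0],[0,0,0],10],[[-2.6,8,0],[0,0,0],10]]}}

```text
clock: 5.67
eef_pos: [0.6156, 0.0366, 0.206]
tool_rot: [0.969, 0.248, -0.0, -0.005]
ft_force: [-4.4, 6.5, 4.4]
grip_width: 0.0214
```

```bash
python3 arc.py 0.04 4
```

```text
clk 5.6667 r 0.0508 ang 0.1555 Ft -7.09 Fr -3.31 Fz 4.37 w 0.021418975018891322 rot [-0.01  -0.002  0.001]
[-0.5, 2.0, 1.0]
[-1.3, 3.9, 0.9]
[-2.2, 5.7, 0.9]
[-3.2, 7.5, 0.9]
```

Emit:
{"op": "send_rows", "data": {"moves": [[[-0.7,2,0],[-0.01,0,0],10],[[-1.5,4,0],[-0.01,0,0],10],[[-2.5,6,0],[-0.01,0,0],10],[[-3.6,8,0],[-0.01,0,0],10],[[-3.6,8,0],[-0.01,0,0],10]]}}

```text
clock: 6.08
eef_pos: [0.6158, 0.0311, 0.206]
tool_rot: [0.968, 0.249, 0.002, -0.004]
ft_force: [-4.5, 8.4, 4.2]
grip_width: 0.0211
```

```bash
python3 arc.py 0.04 4
```

```text
clk 6.0833 r 0.0505 ang 0.0484 Ft -8.58 Fr -4.05 Fz 4.2 w 0.021115336126486094 rot [-0.007 -0.005  0.004]
[-0.5, 2.0, 1.0]
[-1.5, 3.8, 1.0]
[-2.6, 5.6, 0.9]
[-3.7, 7.2, 0.9]
```

Emit:
{"op": "send_rows", "data": {"moves": [[[-0.7,2,0],[-0.007,-0.005,0],10],[[-1.7,4,0],[-0.007,-0.005,0],10],[[-2.9,6,0],[-0.007,-0.005,0],10],[[-4.2,8,0],[-0.007,-0.005,0],10],[[-4.2,8,0],[-0.007,-0.005,0],10]]}}

```text
clock: 6.5
eef_pos: [0.6159, 0.0258, 0.206]
tool_rot: [0.968, 0.251, 0.001, -0.004]
ft_force: [-4.5, 9.7, 4.2]
grip_width: 0.0214
```

```bash
python3 arc.py 0.04 4
```

```text
clk 6.5 r 0.0506 ang -0.0571 Ft -9.47 Fr -5.05 Fz 4.19 w 0.021449283395264824 rot [-0.007 -0.003  0.007]
[-0.8, 1.9, 1.0]
[-1.9, 3.6, 0.9]
[-3.2, 5.2, 0.9]
[-4.5, 6.8, 0.9]
```

Emit:
{"op": "send_rows", "data": {"moves": [[[-0.9,2,0],[-0.007,-0.003,0.007],10],[[-2.1,4,0],[-0.007,-0.003,0.007],10],[[-3.5,6,0],[-0.007,-0.003,0.007],10],[[-4.9,7.6,0],[-0.007,-0.003,0.007],10],[[-4.9,7.6,0],[-0.007,-0.003,0.007],10]]}}

```text
clock: 6.92
eef_pos: [0.6151, 0.0196, 0.206]
tool_rot: [0.969, 0.249, 0.001, -0.002]
ft_force: [-4.6, 4.0, 3.9]
grip_width: 0.0212
```

```bash
python3 arc.py 0.04 4
```

```text
clk 6.9167 r 0.0505 ang -0.1807 Ft -3.16 Fr -5.21 Fz 3.93 w 0.021217441953371163 rot [-0.004 -0.002  0.003]
[-1.0, 1.9, 1.0]
[-2.3, 3.4, 1.0]
[-3.8, 4.8, 1.0]
[-5.3, 6.2, 1.0]
```

The load has dropped from 9.5 N to 3 N, so the peak lies at about -0.06 to -0.12 rad. I'll go on about 0.12 rad and check that the load stays low.

Emit:
{"op": "send_rows", "data": {"moves": [[[-1,1.8,0],[-0.004,0,0],10],[[-2.4,3.4,0],[-0.004,0,0],10],[[-4.2,5.2,0],[-0.004,0,0],10],[[-4.2,5.2,0],[-0.004,0,0],10],[[-4.2,5.2,0],[-0.004,0,0],10]]}}

```text
clock: 7.33
eef_pos: [0.6136, 0.014, 0.206]
tool_rot: [0.968, 0.249, 0.001, -0.002]
ft_force: [-4.6, 2.9, 4.9]
grip_width: 0.0212
```

```bash
python3 arc.py 0.04 2
```

```text
clk 7.3333 r 0.0504 ang -0.2953 Ft -1.43 Fr -5.26 Fz 4.89 w 0.021238205648596305 rot [-0.003 -0.003  0.004]
[-1.1, 1.8, 1.0]
[-2.6, 3.1, 1.0]
```

Emit:
{"op": "send_rows", "data": {"moves": [[[0,0,0],[0,0,0],30],[[0,0,0],[0,0,0],45],[[0,0,0],[0,0,0],60],[[0,0,0],[0,0,0],60],[[0,0,0],[0,0,0],60],[[0,0,-20],[0,0,0],60],[[0,0,-45],[0,0,0],60],[[0,0,-75],[0,0,0],60],[[0,0,-75],[0,0,0],60]]}}

```text
clock: 8.08
eef_pos: [0.6161, 0.0136, 0.2877]
tool_rot: [0.968, 0.249, 0.007, -0.0]
ft_force: [0.4, -0.6, 0.7]
grip_width: 0.0601
```

```bash
python3 - <<'E'
from h import *
o=readout.get_obs();print(o['eef_pos'],o['ft_force'],o['grip_width'])
print('over pin',totool([.469,.0368,.26]),rot(.5),totool([.57,.0368,.28]))
E
```

```text
[0.6160838  0.01357111 0.28767569] [ 0.44660504 -0.57818406  0.67361399] 0.06014406251691823
over pin [-117.92939534  -91.43136013   25.92554309] [ 0.0026391  -0.01279957  0.00389727] [-29.23513516 -42.61270747   7.18875139]
```

Emit:
{"op": "send_rows", "data": {"moves": [[[-20,-15,5],[0,0,0],40],[[-45,-35,8],[0,0,0],20],[[-75,-58,12],[0,-0.01,0],0],[[-100,-78,20],[0,-0.012,0],0],[[-117,-91,26],[0,-0.012,0],0],[[-117,-91,26],[0,-0.012,0],0],[[-117,-91,26],[0,-0.012,0],0],[[-117,-91,26],[0,-0.012,0],0]]}}

```text
clock: 8.75
eef_pos: [0.4712, 0.0368, 0.2607]
tool_rot: [0.968, 0.249, 0.002, 0.001]
ft_force: [-0.4, -0.6, 0.7]
grip_width: 0.0
```

```bash
python3 - <<'E'
from h import *
c=get_calibration('wrist');o=readout.get_obs();im=camera('wrist')[:,:,::-1];cv2.imwrite('pics/w4.png',im)
print(o['clock'],o['eef_pos'],o['ft_force'].round(2),o['grip_width'],rot(.5).round(4))
for n,p in(('pin',[.4699,.0368,.14]),('hub',[.5654,.0287,.126]),('tip',o['eef_pos']-[0,0,.073])):
    q=np.array(c['R'])@p+c['t'];print(n,q[0]/q[2]*c['fx']+c['cx'],q[1]/q[2]*c['fy']+c['cy'])
print(totool([.4699,.0368,.218]))
E
```

```text
8.75 [0.47119682 0.03684225 0.26067686] [-0.39 -0.57  0.65] 1.8647711563123656e-05 [ 0.0039 -0.0032  0.0036]
pin 252.07182085208717 219.29921722930618
hub 344.2259247979893 80.55822156841903
tip 253.0424729889174 253.1486683630927
[-1.59066813 -0.96601868 42.6246004 ]
```

View pics/w4.png

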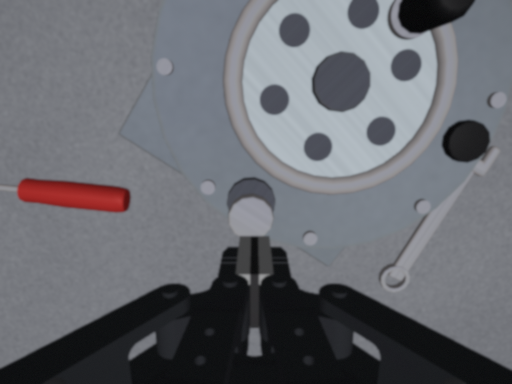

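The pin head is at about (251,217), against a predicted (252,219), and the wheel has stayed put. Next I descend to just above the head.

Emit:
{"op": "send_rows", "data": {"moves": [[[-1.5,-1,15],[0,0,0],0],[[-1.5,-1,30],[0,0,0],0],[[-1.5,-1,40],[0,0,0],0],[[-1.5,-1,42],[0,0,0],0],[[-1.5,-1,43],[0,0,0],0],[[-1.5,-1,44],[0,0,0],0],[[-1.5,-1,45],[0,0,0],0],[[-1.5,-1,45],[0,0,0],0]]}}

```text
clock: 9.47
eef_pos: [0.4706, 0.0369, 0.2161]
tool_rot: [0.968, 0.249, 0.003, 0.002]
ft_force: [-0.1, -0.2, 0.9]
grip_width: 0.0003
```

Emit:
{"op": "send_rows", "data": {"moves": [[[0,0,1],[0,0,0],0],[[0,0,2],[0,0,0],0],[[0,0,3],[0,0,0],0],[[0,0,4],[0,0,0],0],[[0,0,5],[0,0,0],0],[[0,0,6],[0,0,0],0],[[0,0,6],[0,0,0],0]]}}

```text
clock: 10.05
eef_pos: [0.4707, 0.0368, 0.2102]
tool_rot: [0.968, 0.249, 0.003, 0.002]
ft_force: [-0.2, 0.2, 1.2]
grip_width: -0.0002
```

Emit:
{"op": "send_rows", "data": {"moves": [[[0,0,0.7],[0,0,0],0],[[0,0,1.4],[0,0,0],0],[[0,0,2],[0,0,0],0],[[0,0,2.5],[0,0,0],0],[[0,0,2.5],[0,0,0],0]]}}

```text
clock: 10.47
eef_pos: [0.4707, 0.0369, 0.2076]
tool_rot: [0.968, 0.249, 0.003, 0.002]
ft_force: [0.1, -0.6, 1.3]
grip_width: -0.0001
```

Emit:
{"op": "send_rows", "data": {"moves": [[[0,0,0.6],[0,0,0],0],[[0,0,1.2],[0,0,0],0],[[0,0,1.8],[0,0,0],0],[[0,0,2],[0,0,0],0]]}}

```text
clock: 10.8
eef_pos: [0.4707, 0.0369, 0.2055]
tool_rot: [0.968, 0.249, 0.003, 0.002]
ft_force: [-0.5, -0.3, 1.8]
grip_width: 0.0001
```

```bash
python3 - <<'E'
from h import *
print(readout.get_obs()['ft_force'])
im=camera('wrist')[:,:,::-1];cv2.imwrite('pics/w5.png',cv2.resize(im[120:340,120:390],None,fx=2,fy=2))
E
```

```text
[-0.52507192 -0.28317964  1.77698321]
```

View pics/w5.png

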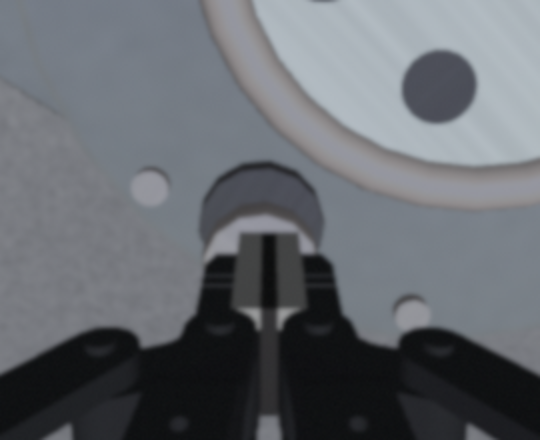

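The fingertips are over the head with no hard stop so far. I'll continue in small steps.

Emit:
{"op": "send_rows", "data": {"moves": [[[0,0,0.6],[0,0,0],0],[[0,0,1.2],[0,0,0],0],[[0,0,1.8],[0,0,0],0],[[0,0,2.4],[0,0,0],0],[[0,0,2.4],[0,0,0],0]]}}

```text
clock: 11.27
eef_pos: [0.4707, 0.0369, 0.2029]
tool_rot: [0.968, 0.249, 0.003, 0.002]
ft_force: [0.9, 0.2, 1.1]
grip_width: 0.0002
```

Emit:
{"op": "send_rows", "data": {"moves": [[[0,0,0.6],[0,0,0],0],[[0,0,1.2],[0,0,0],0],[[0,0,1.8],[0,0,0],0],[[0,0,1.8],[0,0,0],0]]}}

```text
clock: 11.6
eef_pos: [0.4707, 0.0369, 0.201]
tool_rot: [0.968, 0.249, 0.003, 0.002]
ft_force: [-0.4, -0.3, 0.5]
grip_width: -0.0
```

Emit:
{"op": "send_rows", "data": {"moves": [[[0,0,0.7],[0,0,0],0],[[0,0,1.4],[0,0,0],0]]}}

```text
clock: 11.77
eef_pos: [0.4708, 0.0369, 0.1996]
tool_rot: [0.968, 0.249, 0.003, 0.002]
ft_force: [-1.3, -0.3, 1.4]
grip_width: -0.0
```

Emit:
{"op": "send_rows", "data": {"moves": [[[0,0,0.6],[0,0,0],0],[[0,0,1.2],[0,0,0],0]]}}

```text
clock: 11.93
eef_pos: [0.4707, 0.0369, 0.1986]
tool_rot: [0.968, 0.249, 0.003, 0.002]
ft_force: [-2.3, -0.3, 9.2]
grip_width: -0.0002
```

```bash
python3 - <<'E'
from h import *
print(readout.get_obs()['ft_force'],readout.get_obs()['eef_pos'])
im=camera('wrist')[:,:,::-1];cv2.imwrite('pics/w6.png',cv2.resize(im[120:340,120:390],None,fx=2,fy=2))
E
```

```text
[-2.33739731 -0.26417153  9.2259189 ] [0.47073583 0.03687697 0.19860454]
```

View pics/w6.png

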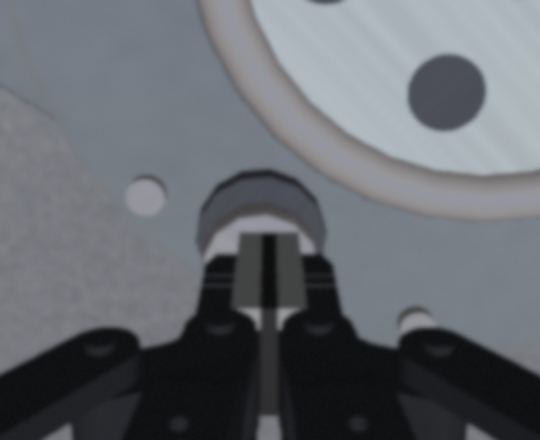

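The force rose to 9 N with the tips at 0.126 m, which is the pin's full-down height. The head kept the same place relative to the fingers while the deck grew in view, so it moved down with them. Next I retract and check.

Emit:
{"op": "send_rows", "data": {"moves": [[[0,0,-2],[0,0,0],0],[[0,0,-12],[0,0,0],0],[[0,0,-32],[0,0,0],0],[[0,0,-52],[0,0,0],0],[[0,0,-62],[0,0,0],0],[[0,0,-62],[0,0,0],0],[[0,0,-62],[0,0,0],0]]}}

```text
clock: 12.57
eef_pos: [0.4706, 0.037, 0.2606]
tool_rot: [0.968, 0.249, 0.003, 0.002]
ft_force: [0.4, -0.5, 0.4]
grip_width: 0.0
```

```bash
python3 - <<'E'
from h import *
c=get_calibration('wrist');o=readout.get_obs();im=camera('wrist')[:,:,::-1];cv2.imwrite('pics/w7.png',im)
print(o['clock'],o['eef_pos'],o['ft_force'].round(2))
for n,p in(('pin up',[.4699,.0368,.14]),('pin down',[.4699,.0368,.126]),('pin 4mm',[.4699,.0368,.136])):
    q=np.array(c['R'])@p+c['t'];print(n,q[0]/q[2]*c['fx']+c['cx'],q[1]/q[2]*c['fy']+c['cy'])
E
```

```text
12.5667 [0.47055823 0.03695801 0.26064877] [ 0.39 -0.5   0.38]
pin up 252.5973089132363 218.9360754764378
pin down 252.60688099855744 211.29632904854023
pin 4mm 252.60017080183817 216.6519229130343
```

View pics/w7.png

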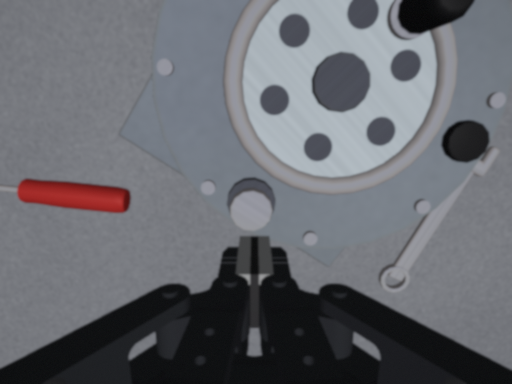

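The pin head has moved from about row 217 to 210, and full-down predicts 211, so the pin is down. The wheel and bystanders are unchanged, and nothing is touching the robot. I'm handing in.

```bash
python3 -c "
from workcell import order;print(order.job_done())"
```

```text
the job is handed in; nothing more can be done
None
```

The locking pin is pressed fully down with the flywheel stopped just past the compression peak. I handed the job in at 12.6 s; no verdict is reported.

- **Turning the wheel:** I gripped the crank handle and turned it clockwise in small steps, about 1.03 rad in all. The load rose to about 9.5 N, the last reading before it gave way. It fell to 3 N and then 1.4 N, and I stopped about 0.2 rad past the peak. After I let go the wheel stayed put.
- **Pressing the pin:** With closed fingers I went down about 1 mm or less at a time. There was no hard stop at 4 mm. The force rose to about 9 N only with the fingertips at 126 mm, which is the full 14 mm of travel.
- **Last checks:** In the final wrist picture the pin head is at row 210; 211 is expected when fully down and 219 when out. In that picture the wheel, screwdriver and spanner had not moved. The other bystanders were out of view and were not checked again. The contact force was back near zero with the gripper clear.
- **What disagreed:**
  - Early on, the last joint reached its range limit and one approach fell about 2 cm short. I fixed this by turning the tool 0.44 rad.
  - While the pin was sliding, the wrist force showed only 1–2 N instead of the stated 3 N. The picture taken after retracting confirmed that the pin had moved.

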